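# Find the slack foot of the tin stand with a feeler and shim it

### The arm

A 7-joint arm with a two-finger parallel gripper is mounted at the origin on the work surface. World frame = base frame: x ahead of the robot, y to its left, z up, the work surface at z = 0. Lengths are in m, angles in rad, forces in N, time in s.
With the tool pointing down it reaches from about 0.35 to 0.9 m from the base axis. Payload 7.2 kg.
Tool frame: the origin (TCP) lies midway between the tips of the shut fingers; the grasp point (between the pads) lies 19 mm behind it; z points along the fingers, x is the direction in which the jaws open and shut, and the axes are right-handed (so a half turn about z gives the same grasp; the last joint's range is limited). The gripper opens to 85 mm and grips with 20 to 120 N. Pads are 22 mm wide; open, the fingers measure 114 mm over their backs; the gripper's body (76 mm by 85 mm) begins 54 mm behind the grasp point. The pads swing forward as they close: fully open they stand 13 mm farther back than shut.
Start: joints at [1.181, 0.411, -0.013, 1.596, 0.006, 1.134, -0.082], TCP at [0.198, -0.593, 0.231] pointing down, gripper open.
Joint ranges: [-2.95, 2.95], [-0.29, 1.99], [-1.47, 1.44], [0.14, 2.54], [-1.03, 4.17], [0.13, 1.85], [-2.86, 2.86]. Speed limits (rad/s): [2.39, 2.39, 3.01, 3.01, 3.14, 3.14, 3.14].

### API

Orientations are given as a 3x3 rotation matrix whose columns are the frame's x, y, z axes.
In Python, from station import robot, jaws, inverse_kinematics, viewer gives the robot as it stands. Calls block until the motion is done:
- robot.move_ptp(position, orientation): joint-space move of the TCP to a pose.
- robot.servo_line(position, speed=0.15, rotation=None): straight line of the TCP; rotation=None keeps the orientation; speed is the mean speed in m/s.
- robot.move_j(angles): joint-space move.
- jaws.gripper_to(opening, effort=None): finger opening in m; effort is the grip in N (None keeps the last); returns when the fingers have stopped.
- robot.hold(seconds).
- inverse_kinematics(position, orientation): joint angles nearest the present ones, or None.
- viewer.camera(name): name is "side" or "top"; returns a dict with "image" (480x640x3 uint8, red, green, blue), "range_z" (480x640 float32, m along the optical axis (not along the pixel's ray), 0 where there is no reading), "mtx" (3x3 intrinsics, pixels), "R" (3x3) and "t" (3): a world point X has camera coordinates R X + t. Camera axes: x right, y down, z forward; pixel columns grow to the right and rows downward; lengths in m; the calibration is good to about 2 mm. A picture is of the moment at which its call begins.
A pose or a line that the arm cannot do raises robot.MotionError and nothing moves.
- robot.close_job(): hands the job in, once; it reports no verdict.
Readings, each from a call of its own:
- robot.read_clock(): time.
- robot.read_qpos(): joint angles.
- robot.read_qvel(): joint speeds.
- robot.read_joint_efforts(): joint torques, N m.
- robot.read_tool_pos(): TCP position.
- robot.read_ee_rot(): TCP orientation.
- robot.read_wrist_force(): force on the tool from outside, world axes, zero at the start.
- robot.read_ft_torque(): the same for the moment, N m.
- robot.read_opening(): finger opening in m.
Only numpy, scipy, OpenCV 4.12 (cv2) and the standard library are available. Lean on these libraries where they do the work, as an engineer would, in place of code of your own. Each camera call takes 0.05 s, during which the arm holds its last target.

### The job

The tin stand rocks because one of its two front feet hangs slack. Take the feeler by its grip block and slide its blade, level and just clear of the worktop, gently into the left front foot (left as the robot sees it) and then into the right one until it either jams or slides on in; test both feet in that order. Then leave the feeler pushed fully home in the foot that takes it, let go of it, and never force the blade or shift the other things.

Things in the scene. Friction and masses are not known exactly. Their poses are not given: they have to be found in the camera images.
- shim: the feeler, about 150 g: upright grey grip block 36 mm along x, 24 mm wide (y), 50 mm tall, with a thin steel blade reaching from its foot along +x, flush underneath. Origin on the underside, under the block's centre; z up. It stands by itself on the worktop (z = 0), at first left or right of the stand, nearer the robot, blade roughly away from the robot. Take it across the block's width, well down
- blade: the steel blade of the feeler, rigid with the block, 20 mm wide, 4 mm thick, reaching 82 mm ahead of the block; origin on its underside 14 mm ahead of the shim's origin; axes as the shim's. The 12 mm mouths let it ride 1 to 4 mm above the worktop. A delicate gauge: 20 N on it in all, pressing, pushing or sideways, is too much
- blade_tip (a point): middle of the blade's front edge, on its underside, 100 mm ahead of the shim's origin
- stand: heavy fixed grey steel stand. Origin on the worktop midway between its two front mouths (at y +90 and -90 mm); +x into the feet, roughly away from the robot, +y to the robot's left. Deck 250 mm wide, top at 84 mm, from 32 to 207 mm behind the mouths. Exactly one front foot is slack, left or right by chance; they look alike, only feeling tells
- left_mouth (a point): centre of the mouth of the left (+y) front foot, at worktop level; axes as the stand's. The foot is a shoe without a floor: inner width 27 mm, mouth 12 mm high, walls 4 mm, outside height 27 mm, 60 mm long; short flared wings reach about 10 mm ahead of the mouth and guide the blade in. A leg 22 mm square rises from it 35 mm behind the mouth
- right_mouth (a point): centre of the mouth of the right (-y) front foot, at worktop level; axes as the stand's. The foot is a shoe without a floor: inner width 27 mm, mouth 12 mm high, walls 4 mm, outside height 27 mm, 60 mm long; short flared wings reach about 10 mm ahead of the mouth and guide the blade in. A leg 22 mm square rises from it 35 mm behind the mouth
- left_pad (a point): point 14 mm inside the left front mouth, at worktop level, axes as the stand's. If this foot is the tight one, the blade meets a rubber pad here and jams: it gives 1.5 N per mm after a first 1.5 N, for 12 mm, and the blade cannot go home. If it is the slack one, a light pad rides on the blade from here or some mm farther in, drags by 1 to 5 N, and the blade slides on
- right_pad (a point): point 14 mm inside the right front mouth, at worktop level, axes as the stand's. If this foot is the tight one, the blade meets a rubber pad here and jams: it gives 1.5 N per mm after a first 1.5 N, for 12 mm, and the blade cannot go home. If it is the slack one, a light pad rides on the blade from here or some mm farther in, drags by 1 to 5 N, and the blade slides on
- left_home (a point): point 40 mm inside the left front mouth, at worktop level, axes as the stand's: where the blade's tip is when fully home in that foot. A rubber buffer starts here: it resists with about 2 N at first touch, then 1.8 N more per mm for 8 mm
- right_home (a point): point 40 mm inside the right front mouth, at worktop level, axes as the stand's: where the blade's tip is when fully home in that foot. A rubber buffer starts here: it resists with about 2 N at first touch, then 1.8 N more per mm for 8 mm
- tin_a: food tin, 74 mm across, 75 mm tall, standing on the stand's deck (bystander); origin at the middle of its underside
- tin_b: a second food tin, 74 mm across, 75 mm tall, on the stand's deck (bystander); origin at the middle of its underside
- spice_jar: small jar, 40 mm across, 60 mm tall, on the worktop under the front edge of the deck, midway between the two front feet, 20 to 45 mm behind the line of the mouths (bystander); origin at the middle of its underside
- tub: low white bowl, 92 mm across, 60 mm tall, on the worktop, on the side of the stand where the feeler is not (bystander); origin at the middle of its underside
- sauce_bottle: red sauce bottle, 60 mm across, 150 mm tall (bystander); origin at the middle of its underside
- carton: small cardboard carton 110 x 80 x 70 mm (bystander); origin at the middle of its underside
- preserve_jar: amber jar, 76 mm across, 95 mm tall (bystander); origin at the middle of its underside
- spatula: spatula lying flat on the worktop (bystander); origin at the middle of the tool, on its underside
Things that resemble listed ones, but are neither listed nor needed, are in the scene too. There is more than one size of the shim; the one meant has the size given above.

How it is judged:
By the outcome, as a careful person would: the job done as asked, in the order asked, and still so for the second after the job is handed in, with the robot touching nothing.
It also fails if it takes over 67 s, if anything falls off the work surface, if the arm or the gripper's body presses on something with over 40 N, if the wrist force passes 120 N, or if a joint passes its speed limit or range.

## Working session

There is one attempt and no reset: what is moved stays moved. The work goes in short steps, each a Python script; the robot and the scene stay as the last script left them, time stands still between calls to the robot, and variables do not carry over. Pictures are saved under pics/ and viewed, and the job is handed in when it is done.

```bash
ls; mkdir -p pics
python3 - <<'E'
from station import robot, viewer
import cv2, numpy as np
for n in ("top","side"):
    c=viewer.camera(n)
    np.savez(f"{n}0.npz",**c)
    cv2.imwrite(f"pics/{n}0.png",c["image"][:,:,::-1])
    print(n,c["mtx"],c["R"],c["t"])
print(robot.read_clock(),robot.read_wrist_force())
E
```

```text
pics
top [[521.1781059    0.         306.36432653]
 [  0.         521.1781059  240.88019236]
 [  0.           0.           1.        ]] [[-1.18584397e-03 -9.99999079e-01  6.59777579e-04]
 [-9.87749743e-01  1.06836462e-03 -1.56042637e-01]
 [ 1.56041789e-01 -8.36737354e-04 -9.87750100e-01]] [-0.0062451   0.56521378  1.09673024]
side [[590.43630885   0.         314.68294712]
 [  0.         590.43630885 235.42960123]
 [  0.           0.           1.        ]] [[-0.77375911 -0.63347652 -0.0020835 ]
 [-0.4051944   0.49744702 -0.76704886]
 [ 0.48694388 -0.59266682 -0.6415853 ]] [0.41459575 0.31429809 1.24943852]
0.1 [0.29615728 0.17123231 0.39662572]
```

View pics/top0.png

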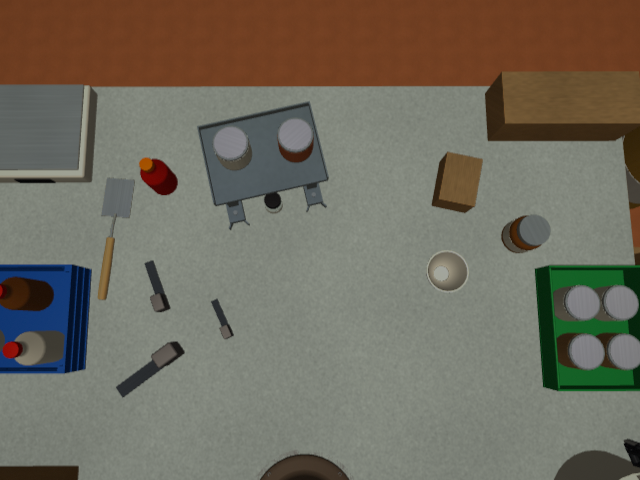

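View pics/side0.png

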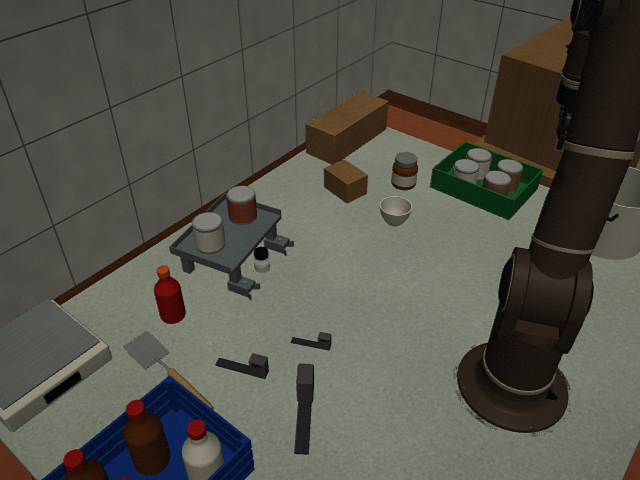

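Three things could be the feeler: A with its block at about (159,303), B a small one at (226,332), and C a large one at (167,352) with its blade towards the robot. I'll measure each in an enlarged crop.

```bash
cat > h.py <<'E'
import numpy as np, cv2
def load(n): return dict(np.load(n+".npz"))
def px2w(c,u,v,z):
    d=np.linalg.inv(c["mtx"])@np.array([u,v,1.]); o=-c["R"].T@c["t"]; w=c["R"].T@d
    return o+w*(z-o[2])/w[2]
def w2px(c,X):
    p=c["mtx"]@(c["R"]@np.asarray(X,float)+c["t"]); return p[:2]/p[2]
def crop(c,u0,v0,w,h,s,name):
    im=c["image"][v0:v0+h,u0:u0+w,::-1]
    im=cv2.resize(im,None,fx=s,fy=s,interpolation=cv2.INTER_CUBIC)
    im=cv2.convertScaleAbs(im,alpha=1.5,beta=10)
    for k in range(0,w,10): cv2.putText(im,str(u0+k),(k*s,8),0,.3,(0,255,255),1); cv2.line(im,(k*s,10),(k*s,14),(0,255,255),1)
    for k in range(0,h,10): cv2.putText(im,str(v0+k),(0,k*s+4),0,.3,(0,255,255),1)
    cv2.imwrite("pics/"+name+".png",im)
E
python3 - <<'E'
from h import *
c=load("top0")
crop(c,110,255,130,95,6,"cr_feel"); crop(c,190,95,150,140,5,"cr_stand")
d=c["range_z"]; 
P=np.zeros((480,640,3)); 
v,u=np.mgrid[:480,:640]; r=np.stack([u,v,np.ones_like(u)],-1)@np.linalg.inv(c["mtx"]).T*d[...,None]
P=(r-c["t"])@c["R"]; np.save("P.npy",P)
for (a,b) in [(155,295),(160,305),(226,332),(170,350),(151,275),(218,312)]: print(a,b,P[b,a].round(4))
E
```

```text
155 295 [0.4474 0.3187 0.0464]
160 305 [0.4261 0.3071 0.0462]
226 332 [0.3688 0.1653 0.0395]
170 350 [0.3326 0.276  0.069 ]
151 275 [0.4941 0.3408 0.0076]
218 312 [0.412  0.19   0.0008]
```

View pics/cr_feel.png

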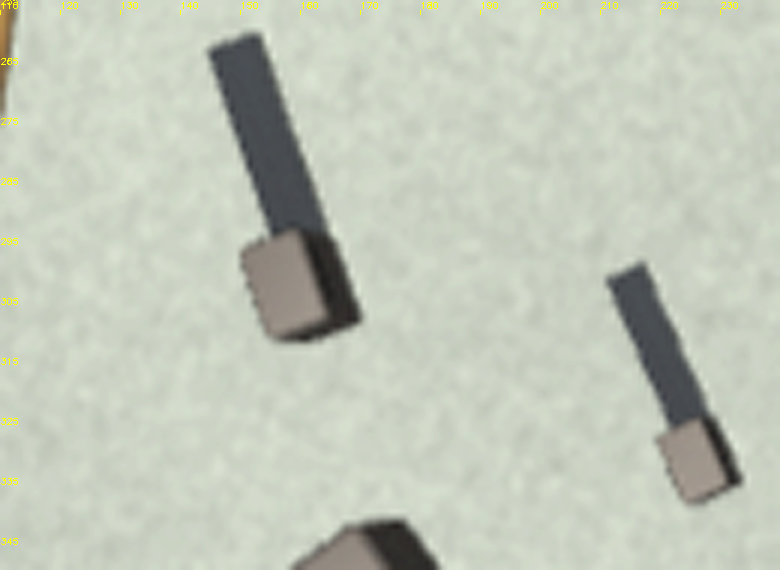

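View pics/cr_stand.png

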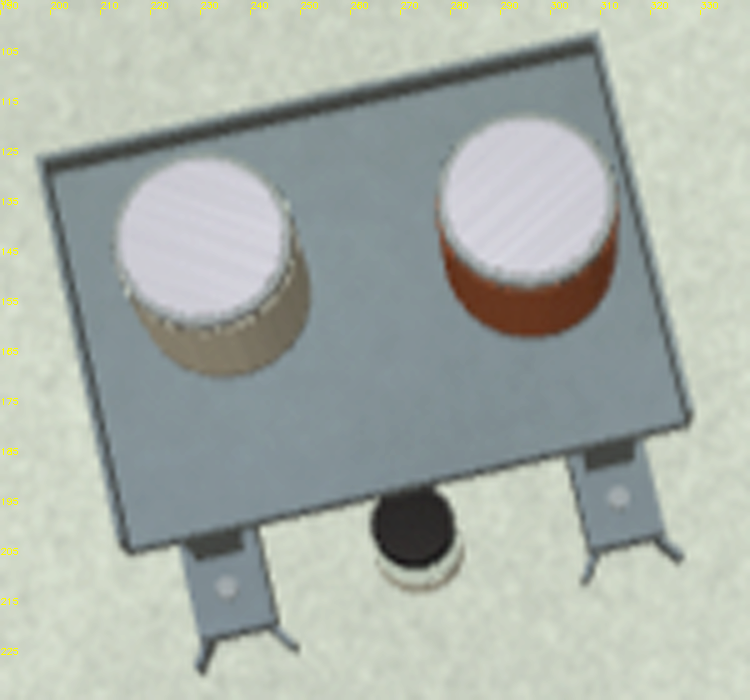

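Run:
```python
from h import *
c=load("top0"); P=np.load("P.npy")
f=lambda x,y,z:px2w(c,110+x/6,255+y/6,z)
def rep(n,tip,blk,h):
    t=[f(*q,0.004) for q in tip]; b=[f(*q,h) for q in blk]
    print(n,"tipw",np.linalg.norm(t[0]-t[1]),"blk",[round(np.linalg.norm(b[i]-b[(i+1)%4]),4) for i in range(4)])
    tm=np.mean(t,0);bm=np.mean(b,0);d=tm-bm
    print(" tip",tm,"blk",bm,"len",np.hypot(*d[:2]),"yaw",np.degrees(np.arctan2(d[1],d[0])))
rep("A",[(209,50),(262,33)],[(241,250),(298,230),(328,318),(275,338)],.05)
rep("B",[(608,280),(645,262)],[(657,437),(699,418),(731,486),(695,503)],.04)
g=lambda x,y,z:px2w(c,190+x/5,95+y/5,z)
co=[g(*q,.084) for q in [(130,550),(690,420),(598,37),(40,160)]]
print(np.array(co)); print([np.linalg.norm(co[i]-co[(i+1)%4]) for i in range(4)])
for i,j in((0,1),(3,2),(1,2),(0,3)):
    d=co[j]-co[i]; print(np.degrees(np.arctan2(d[1],d[0])))
L=np.mean([g(205,640,.027),g(275,625,.027)],0);R=np.mean([g(593,551,.027),g(657,538,.027)],0)
d=L-R;print("L",L,"R",R,np.linalg.norm(d),"yaw",np.degrees(np.arctan2(-d[0],d[1])),"mid",(L+R)/2)
for (u,v) in [(235,215),(313,193),(265,170),(240,185),(300,165)]: print(P[v,u])
```

```text
A tipw 0.02062205208823264 blk [np.float64(0.0213), np.float64(0.0334), np.float64(0.0198), np.float64(0.034)]
 tip [0.52398407 0.34712221 0.004     ] blk [0.43166252 0.31142345 0.05      ] len 0.09898318682975132 yaw 21.140411290253613
B tipw 0.015094476796183245 blk [np.float64(0.0163), np.float64(0.0267), np.float64(0.014), np.float64(0.0271)]
 tip [0.43810309 0.19805764 0.004     ] blk [0.36916319 0.16541087 0.04      ] len 0.07627922666607773 yaw 25.340084285638
[[ 0.63672602  0.18602561  0.084     ]
 [ 0.69377172 -0.05359258  0.084     ]
 [ 0.86808205 -0.01435395  0.084     ]
 [ 0.81142822  0.22991741  0.084     ]]
[np.float64(0.24631502533177968), np.float64(0.17867221124037339), np.float64(0.2507551623092208), np.float64(0.18013147475298097)]
-76.6089166034166
-76.94226181749032
12.6862684145317
14.102972186259613
L [0.61199227 0.14591308 0.027     ] R [ 0.65210998 -0.02642329  0.027     ] 0.17694421595881535 yaw 13.104345282204761 mid [0.63205112 0.0597449  0.027     ]
[0.62723356 0.15319519 0.02507128]
[ 0.67706878 -0.0219881   0.02787517]
[0.71409313 0.08229702 0.08353476]
[0.68100193 0.13576576 0.0827304 ]
[0.72603535 0.00674783 0.08087436]
```

A fits the description: its blade is about 20.6 mm wide, the origin-to-tip length is about 99 mm and the block is about 46–50 mm tall. B is about 15 mm wide and 76 mm long. C is about 70 mm tall and points the wrong way. I'll check my stand and shim poses by overlaying the models on both pictures.

```bash
cat >> h.py <<'E'
def T(x,y,yawdeg):
    a=np.radians(yawdeg); return np.array([[np.cos(a),-np.sin(a),0,x],[np.sin(a),np.cos(a),0,y],[0,0,1,0]])
def at(M,p): return M[:,:3]@np.asarray(p,float)+M[:,3]
def box(x0,x1,y0,y1,z0,z1):
    C=[(x,y,z) for x in(x0,x1) for y in(y0,y1) for z in(z0,z1)]
    return [(a,b) for i,a in enumerate(C) for b in C[i+1:] if sum(abs(np.array(a)-b)>1e-9)==1]
STAND=box(.032,.207,-.125,.125,.080,.084)+box(0,.06,.0725,.1075,0,.027)+box(0,.06,-.1075,-.0725,0,.027)
SHIM=box(-.018,.018,-.012,.012,0,.05)+box(.018,.1,-.01,.01,0,.004)
def overlay(c,items,u0,v0,w,h,s,name):
    im=c["image"][v0:v0+h,u0:u0+w,::-1]
    im=cv2.convertScaleAbs(cv2.resize(im,None,fx=s,fy=s,interpolation=cv2.INTER_CUBIC),alpha=1.6,beta=10)
    for M,E,col in items:
        for a,b in E:
            p,q=[tuple(int(k) for k in ((w2px(c,at(M,e))-[u0,v0]+.5)*s)) for e in(a,b)]
            cv2.line(im,p,q,col,1)
    cv2.imwrite("pics/"+name+".png",im)
E
python3 - <<'E'
from h import *
S=T(.634,.0597,13.3); A=T(.4310,.3112,21.1)
it=[(S,STAND,(0,255,255)),(A,SHIM,(0,255,0))]
overlay(load("top0"),it,110,95,230,225,3,"ov_top")
overlay(load("side0"),it,160,180,150,210,4,"ov_side")
from station import robot
print(robot.read_ee_rot().round(3))
E
python3 - <<'E'
import cv2
a=cv2.imread("pics/ov_top.png");print(a.shape)
b=cv2.imread("pics/ov_side.png");cv2.imwrite("pics/ov_side2.png",cv2.resize(b,None,fx=.7,fy=.7))
E
```

```text
[[ 0.316 -0.949 -0.001]
 [-0.949 -0.316  0.001]
 [-0.001  0.    -1.   ]]
(675, 690, 3)
```

View pics/ov_top.png

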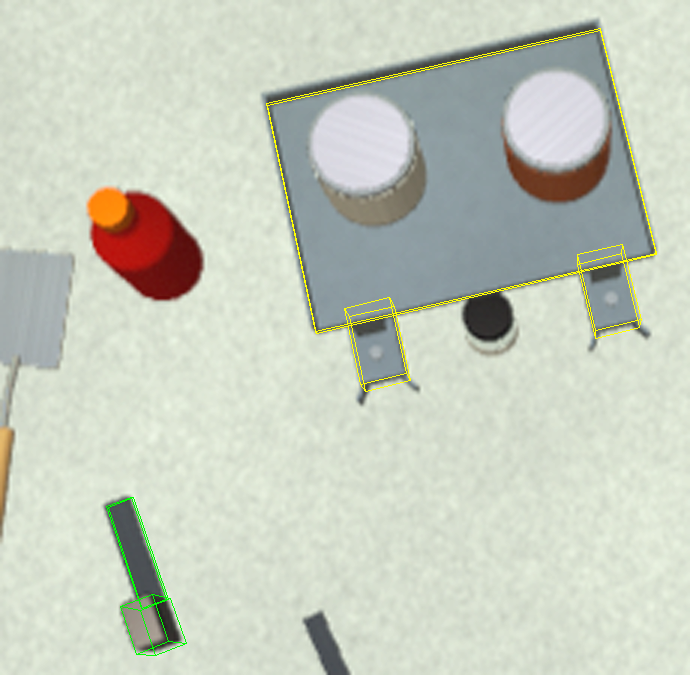

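View pics/ov_side2.png

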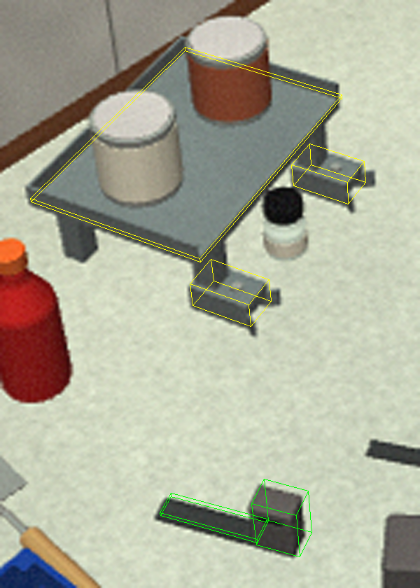

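The overlay matches the stand in the top view to about 1 px, and shim A fits too. Next I check reachability and then grasp.

```bash
cat >> h.py <<'E'
def Rt(yawdeg):
    a=np.radians(yawdeg); s,c=np.sin(a),np.cos(a)
    return np.array([[s,-c,0],[-c,-s,0],[0,0,-1.]])
E
python3 - <<'E'
from h import *
from station import robot, jaws, inverse_kinematics as ik
S=T(.634,.0597,13.3)
for p,y in [((.431,.311,.008),21.1),((.431,.311,.1),21.1)]+[(at(S,(d,s*.09,.01)),13.3) for s in(1,-1) for d in(-.06,-.135)]:
    q=ik(p,Rt(y)); print(p, None if q is None else np.round(q,2))
robot.move_ptp((.431,.311,.14),Rt(21.1))
print(robot.read_clock(), robot.read_tool_pos())
jaws.gripper_to(.05,effort=40)
robot.servo_line((.431,.311,.009),speed=.12)
print(robot.read_clock(), robot.read_tool_pos(),robot.read_wrist_force())
from station import viewer
c=viewer.camera("side"); np.savez("side1.npz",**c); crop(c,180,300,130,110,6,"side1")
E
```

```text
(0.431, 0.311, 0.008) [-0.18  0.68 -0.72  1.97  0.65  0.74 -2.49]
(0.431, 0.311, 0.1) [ 0.03  0.63 -1.01  1.91  0.65  0.97 -2.49]
[0.55490479 0.13348311 0.01      ] [ 0.04  0.65 -0.49  1.88  0.45  0.72 -2.05]
[0.48191638 0.11622938 0.01      ] [ 0.06  0.57 -0.5   2.07  0.46  0.62 -2.09]
[ 0.59631374 -0.04168908  0.01      ] [ 0.19  0.65 -0.28  1.83  0.26  0.7  -1.57]
[ 0.52332533 -0.05894281  0.01      ] [ 0.23  0.56 -0.28  2.    0.26  0.61 -1.55]
3.375 [0.43149209 0.31036239 0.13990048]
5.0583 [0.43137802 0.31141917 0.00967726] [ 0.13185044 -0.2791011  -0.50506577]
```

View pics/side1.png

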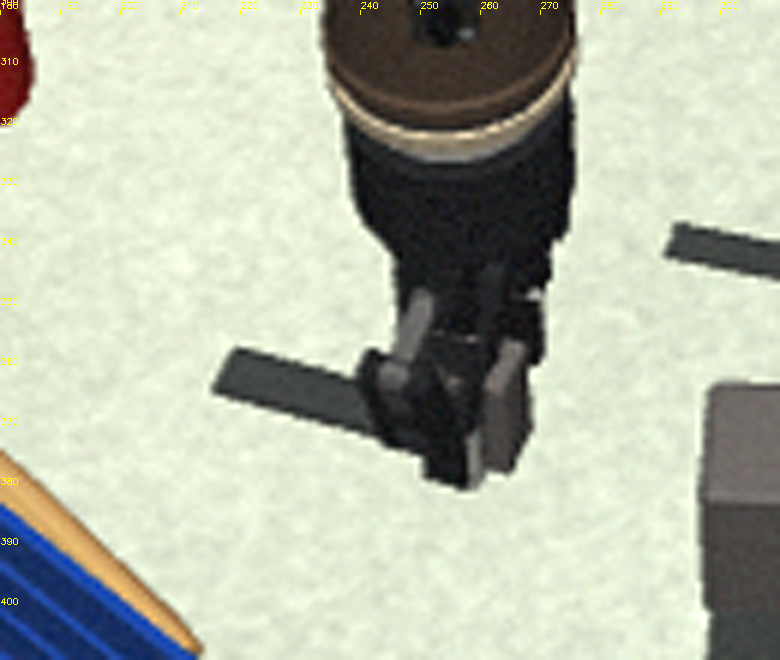

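The block at about (250,372) sits between the fingers and the blade is undisturbed. I'll close, lift a little and look.

Run:
```python
from h import *
from station import robot, jaws, viewer
print(robot.read_qpos().round(2))
print(jaws.gripper_to(.015,effort=50), robot.read_opening(), robot.read_wrist_force())
p=robot.read_tool_pos()
robot.servo_line((p[0],p[1],p[2]+.05),speed=.1)
print(robot.read_clock(), p,robot.read_tool_pos(),robot.read_wrist_force(),robot.read_ft_torque(),robot.read_opening())
for n in("top","side"):
    c=viewer.camera(n); np.savez(n+"2.npz",**c)
crop(load("top2"),110,235,110,95,7,"top2"); crop(load("side2"),180,290,110,95,7,"side2")
```

```text
[-0.04  0.77 -0.93  1.96  0.83  0.85 -2.63]
False 0.02350324356548614 [-1.48581431 -0.88107916  4.87495351]
6.1167 [0.43131942 0.31144559 0.00968689] [0.43141599 0.31099562 0.0595442 ] [-0.43705394 -0.09955872 -1.16554122] [-0.04388112 -0.00095513 -0.00451625] 0.023657443910084657
```

View pics/top2.png

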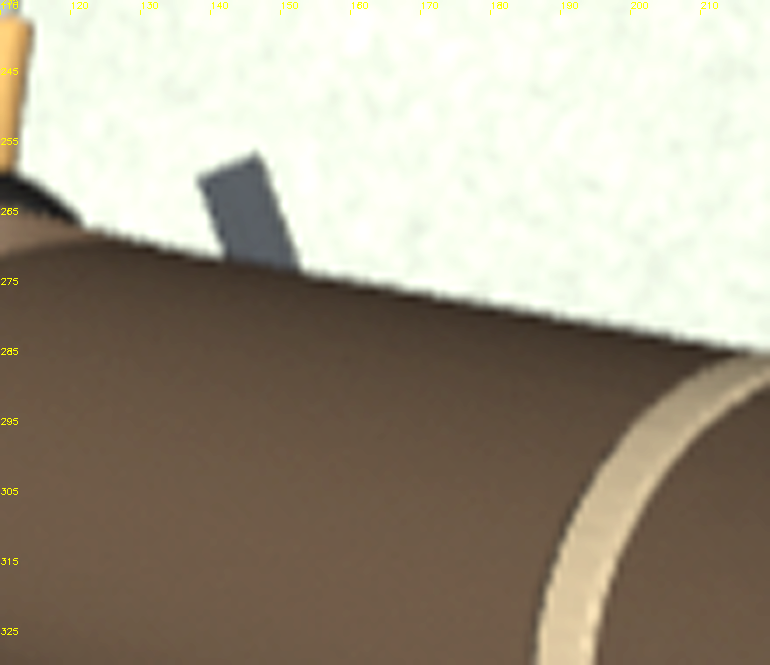

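View pics/side2.png

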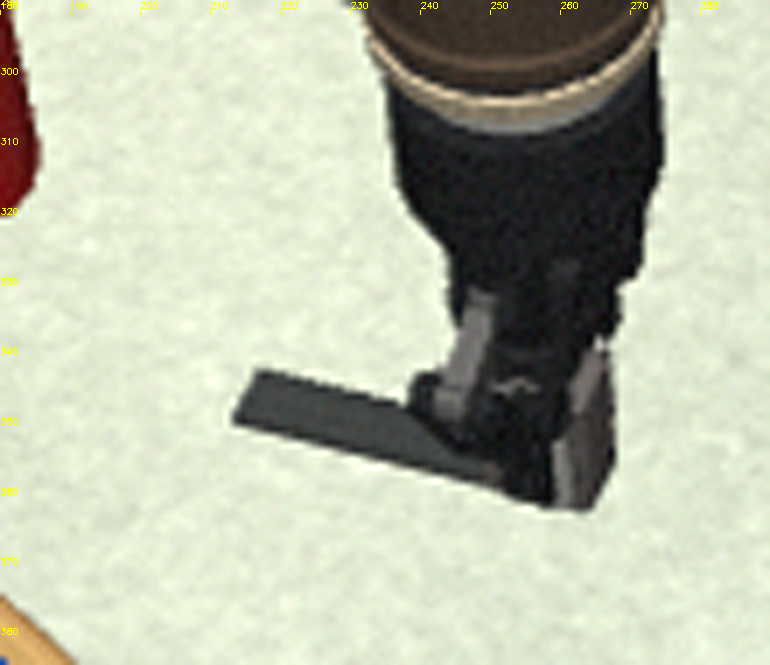

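Run:
```python
from h import *
c=load("top2"); s=load("side2")
t=np.array([px2w(c,110+x/7,235+y/7,.054) for x,y in[(197,178),(258,152)]])
t2=np.array([px2w(s,180+x/7,290+y/7,.054) for x,y in[(233,422),(262,370)]])
tcp=np.array([.43142,.3110])
for q in(t,t2):
    m=q.mean(0); d=m[:2]-tcp; e=q[1]-q[0]
    print(m,np.hypot(*d),"dir",np.degrees(np.arctan2(d[1],d[0])),"edge yaw",np.degrees(np.arctan2(-e[0],e[1]))%180,np.linalg.norm(e))
```

```text
[0.52540598 0.34690256 0.054     ] 0.10060993546461068 dir 20.906810464607002 edge yaw 23.615246182827548 0.020105118939522118
[0.52100349 0.35238562 0.054     ] 0.09868115432235769 dir 24.795907907148667 edge yaw 22.104778943750034 0.02109685830093862
```

The two cameras disagree by about 5 mm on the tip, so I'll measure the feet in the side camera too. The relative offset is what matters.

Run:
```python
from h import *
c=load("side0")
S=T(.634,.0597,13.3)
W=[((0,s*.0725,.027),(0,s*.1075,.027)) for s in(1,-1)]+[((0,s*a,0),(0,s*a,.027)) for s in (1,-1) for a in(.0725,.1075)]+[((0,s*a,.027),(.04,s*a,.027)) for s in (1,-1) for a in(.0725,.1075)]
overlay(c,[(S,W,(0,255,255))],220,220,80,80,8,"side0_feet_ov")
crop(c,220,220,80,80,8,"side0_feet")
a=cv2.imread("pics/side0_feet.png")
```

```text
(no output)
```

View pics/side0_feet_ov.png

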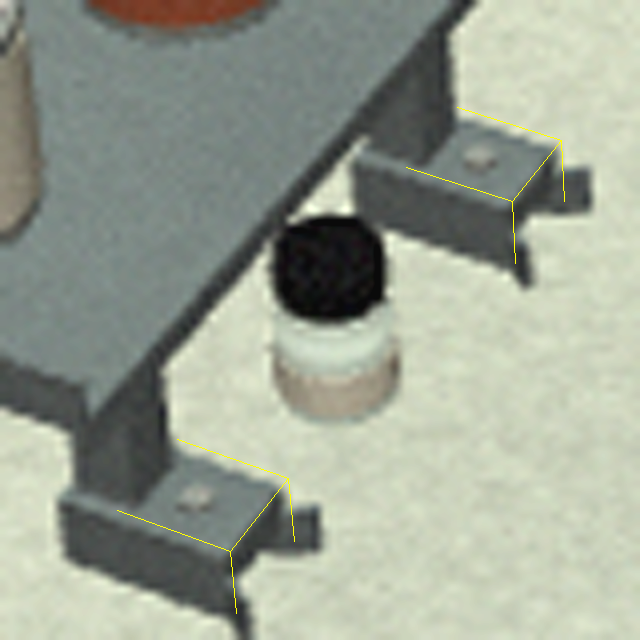

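```bash
cat >> h.py <<'E'
YAW=13.3; S=T(.634,.0597,YAW); TIP=.1003; ZOFF=.0096
def tcp_for(tipx,y,under,S=S): return at(S,(tipx-TIP,y,under+ZOFF))
E
python3 - <<'E'
from h import *
from station import robot, jaws, viewer
p=robot.read_tool_pos()
robot.servo_line((p[0],p[1],.085),speed=.15)
robot.servo_line(tcp_for(-.03,.09,.07),speed=.12,rotation=Rt(YAW))
robot.servo_line(tcp_for(-.03,.09,.003),speed=.08)
robot.hold(.2)
print(robot.read_clock(),robot.read_tool_pos(),tcp_for(-.03,.09,.003),robot.read_wrist_force(),robot.read_ft_torque(),robot.read_ee_rot().round(4))
for n in("top","side"):
    c=viewer.camera(n); np.savez(n+"3.npz",**c)
crop(load("top3"),200,190,80,75,9,"top3"); crop(load("side3"),220,250,80,75,9,"side3")
E
```

```text
9.5417 [0.48682472 0.11729877 0.01302371] [0.48649032 0.11731062 0.0126    ] [ 0.84426174  0.06324793 -2.03993538] [ 0.00423739  0.05210766 -0.03490249] [[ 2.298e-01 -9.732e-01  8.000e-04]
 [-9.732e-01 -2.298e-01  0.000e+00]
 [ 1.000e-04 -8.000e-04 -1.000e+00]]
```

View pics/top3.png

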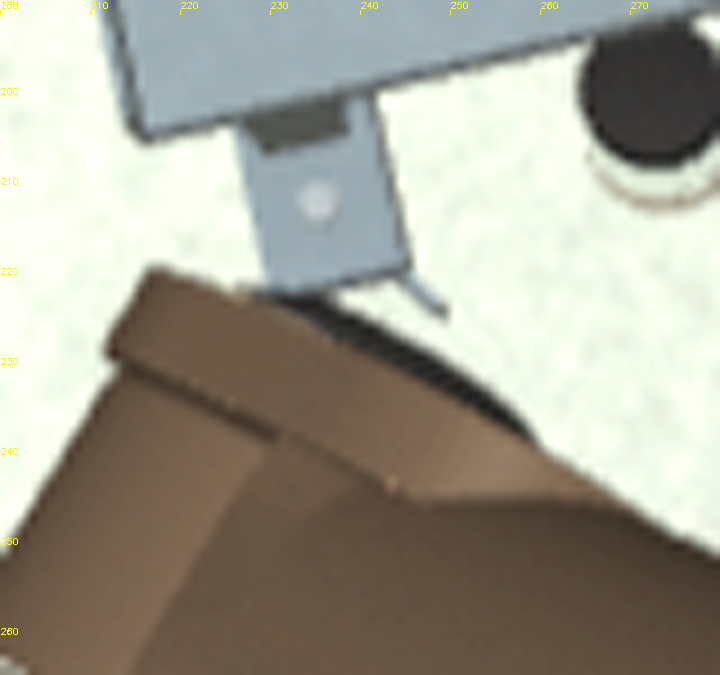

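View pics/side3.png

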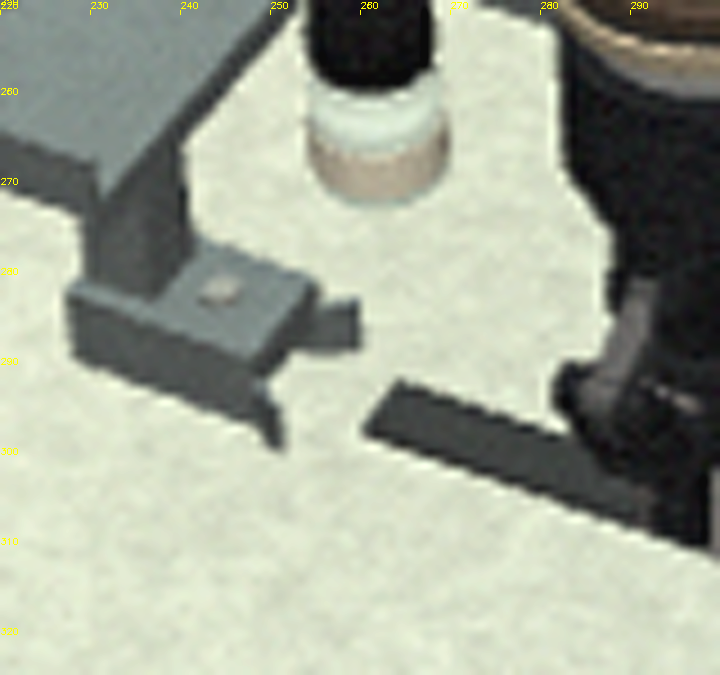

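Run:
```python
from h import *
s=load("side3")
inv=lambda q:S[:,:3].T@(q-S[:,3])
for n,z,pts in[("tip",.007,[(362,432),(402,380)]),("mouth top",.027,[(255,360),(317,283)]),("wing ends z27?",.020,[(360,303)]),("blade edge near block",.007,[(600,507),(575,436)])]:
    for x,y in pts: print(n,(inv(px2w(s,220+x/9,250+y/9,z))*1000).round(1))
```

```text
tip [-31.4 106.5   7. ]
tip [-31.3  84.7   7. ]
mouth top [ -2.9 112.1  27. ]
mouth top [-2.9 79.3 27. ]
wing ends z27? [-13.4  74.9  20. ]
blade edge near block [-102.2  102.8    7. ]
blade edge near block [-83.8  82.7   7. ]
```

Judged by the side camera alone, tip and mouth are laterally aligned (95.6 vs 95.7 mm) with a gap of about 28 mm. I'll check blade yaw with an overlay.

Run:
```python
from h import *
s=load("side3")
its=[]
for yaw,col in((13.3,(0,255,255)),(15.8,(0,0,255))):
    a=np.radians(yaw); t=at(S,(-.0314,.0956,.003))
    M=T(t[0]-.1*np.cos(a),t[1]-.1*np.sin(a),yaw); M[2,3]=.003
    its.append((M,[((.1,-.01,.004),(.018,-.01,.004)),((.1,.01,.004),(.018,.01,.004)),((.1,-.01,.004),(.1,.01,.004)),((.1,.01,.0),(.018,.01,.0))],col))
overlay(s,its,255,285,60,35,12,"ov3")
```

```text
(no output)
```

View pics/ov3.png

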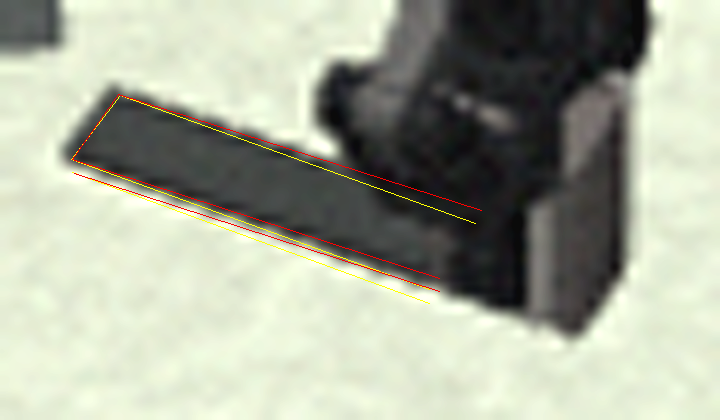

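```bash
cat >> h.py <<'E'
def base(robot,n=5):
    F=[]
    for _ in range(n): robot.hold(.03); F.append(robot.read_wrist_force())
    return np.mean(F,0)
def push(robot,y,x0,x1,step,F0,fmax,lat=5.,speed=.02,under=.0025,S=S,verbose=True):
    """advance commanded tip x from x0 to x1 (m) in steps; stops on force. returns x"""
    x=x0; log=[]
    while (x1-x)*np.sign(step)>1e-6:
        x=x+step if abs(x1-x)>abs(step) else x1
        robot.servo_line(tcp_for(x,y,under,S),speed=speed)
        f=S[:,:3].T@(robot.read_wrist_force()-F0)
        t=S[:,:3].T@(robot.read_tool_pos()-S[:,3]); 
        log.append((x*1000,(t[0]+TIP)*1000,(t[1])*1000,(t[2]-ZOFF)*1000,*f))
        if verbose: print(" ".join("%.1f"%k for k in log[-1]))
        if -f[0]*np.sign(step)>fmax or abs(f[1])>lat or abs(f[2])>lat: print("STOP"); break
    print("t",robot.read_clock()); return x,log
E
python3 - <<'E'
from h import *
from station import robot
robot.servo_line(tcp_for(-.03,.09,.0025),speed=.02)
F0=base(robot); np.save("F0.npy",F0); print(F0,robot.read_clock())
push(robot,.09,-.03,.006,.004,F0,5,4,speed=.03)
print(base(robot))
E
```

```text
[ 0.01119908  0.23392883 -1.27952826] 10.0583
-26.0 -25.7 90.1 2.5 -0.6 -0.3 0.5
-22.0 -21.8 90.1 2.5 -0.2 -0.7 -0.1
-18.0 -17.8 90.0 2.5 0.4 -0.6 0.3
-14.0 -13.8 90.0 2.5 -0.3 -0.4 -0.8
-10.0 -9.8 90.0 2.5 -0.1 0.3 0.3
-6.0 -5.8 90.0 2.5 0.5 0.3 1.0
-2.0 -1.8 90.0 2.5 -0.2 0.2 -1.0
2.0 2.2 90.0 2.5 0.6 -0.3 0.3
6.0 6.2 90.0 2.5 0.2 -0.7 0.1
t 12.6083
[-0.41426996  0.25354959 -1.32832983]
```

No contact so far. Continuing into the left foot.

Run:
```python
from h import *
from station import robot
F0=np.load("F0.npy")
push(robot,.09,.006,.034,.002,F0,6.5,4,speed=.02)
f=base(robot)-F0; print("settled",S[:,:3].T@f)
```

```text
8.0 8.2 90.0 2.5 -1.2 -1.1 0.1
10.0 10.1 90.0 2.5 -0.4 0.1 -0.0
12.0 12.1 90.0 2.5 -0.1 -0.7 0.5
14.0 14.1 90.0 2.5 -1.0 -0.8 -0.5
16.0 16.1 90.0 2.5 0.9 -0.3 0.5
18.0 18.2 90.0 2.5 -0.2 -0.3 -0.5
20.0 20.1 90.0 2.5 -0.2 0.1 -0.8
22.0 21.9 90.0 2.4 -0.8 -0.4 -0.2
24.0 23.9 89.9 2.4 -0.9 -2.0 -1.4
26.0 26.0 90.0 2.4 0.2 -0.4 -1.2
28.0 28.1 90.0 2.5 -1.7 0.4 -2.0
30.0 30.4 90.0 2.6 -1.1 -0.4 -2.0
32.0 32.4 90.0 2.6 -0.5 0.3 -1.9
34.0 34.3 90.0 2.5 0.4 -0.1 -1.2
t 16.275
settled [-0.05653216 -0.59395627 -1.88044456]
```

Left takes it: the tip is about 34 mm in with only a light drag. I'll check by picture.

Run:
```python
from h import *
from station import viewer
c=viewer.camera("side"); np.savez("side4.npz",**c)
crop(c,215,235,100,80,7,"side4")
```

```text
(no output)
```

View pics/side4.png

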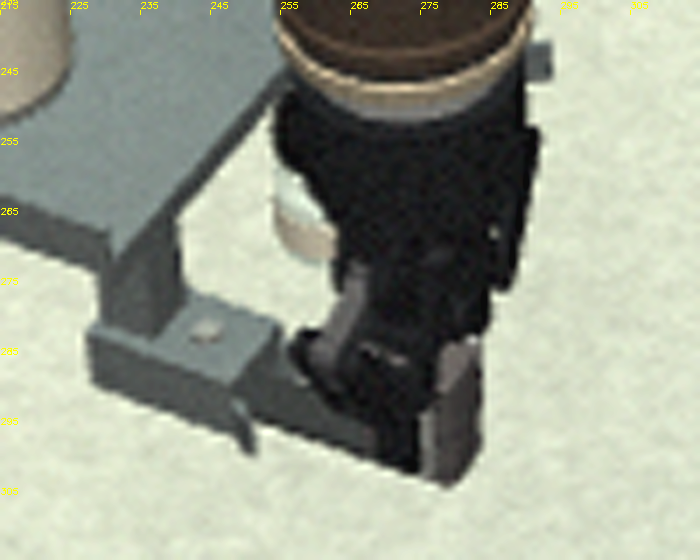

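Run:
```python
from h import *
from station import robot
F0=np.load("F0.npy")
x,_=push(robot,.09,.034,.038,.002,F0,6.5,4,speed=.02)
x,_=push(robot,.09,x,-.03,-.012,F0,7,5,speed=.05)
robot.servo_line(tcp_for(-.03,.09,.02),speed=.08)
robot.servo_line(tcp_for(-.03,-.09,.02),speed=.12)
robot.servo_line(tcp_for(-.03,-.09,.0025),speed=.05)
F0=base(robot); np.save("F0r.npy",F0); print(F0,robot.read_clock(),S[:,:3].T@(robot.read_tool_pos()-S[:,3]))
from station import viewer
for n in("side","top"):
    c=viewer.camera(n); np.savez(n+"5.npz",**c)
crop(load("side5"),250,215,100,80,7,"side5");crop(load("top5"),270,170,100,80,7,"top5")
```

```text
36.0 36.1 90.0 2.5 0.9 -0.3 -2.0
38.0 38.1 90.0 2.5 -0.6 -0.4 -1.4
t 16.9917
26.0 25.1 89.9 2.5 -1.5 -0.1 -0.9
14.0 14.1 89.9 2.7 -0.1 0.3 0.3
2.0 1.7 89.9 2.5 0.1 0.3 -0.2
-10.0 -10.3 89.9 2.5 0.7 -0.1 0.5
-22.0 -22.3 89.9 2.5 -0.8 -0.4 0.3
-30.0 -30.4 89.9 2.5 0.6 0.9 -0.6
t 19.2583
[ 0.20265587 -0.20158116 -1.17716263] 21.9417 [-0.13012633 -0.08997962  0.01227811]
```

View pics/side5.png

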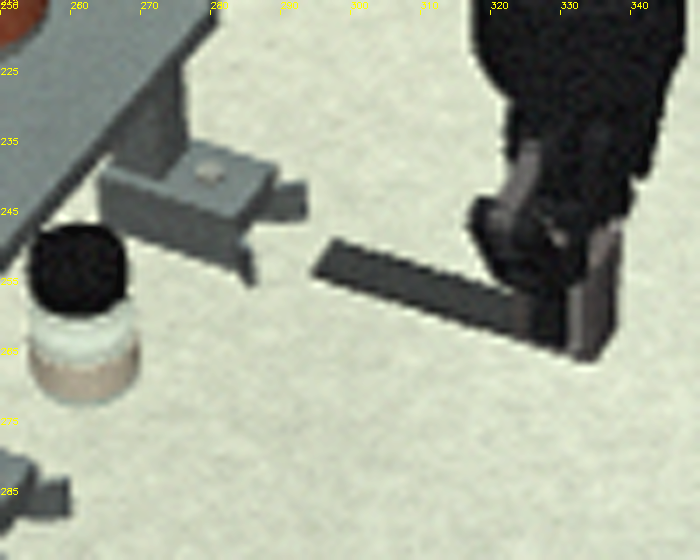

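View pics/top5.png

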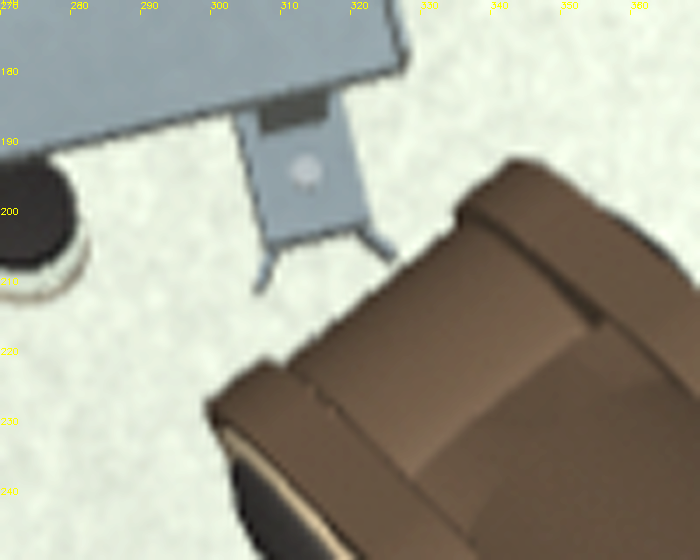

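Run:
```python
from h import *
s=load("side5")
inv=lambda q:S[:,:3].T@(q-S[:,3])
for n,z,pts in[("tip",.007,[(311,273),(335,238)]),("mouth",.027,[(235,218),(277,166)])]:
    print(n,np.mean([inv(px2w(s,250+x/7,215+y/7,z))*1000 for x,y in pts],0).round(1))
from station import robot
F0=np.load("F0r.npy")
x,_=push(robot,-.09,-.03,.010,.004,F0,5,4,speed=.03)
print(S[:,:3].T@(base(robot)-F0))
```

```text
tip [-31.4 -83.1   7. ]
mouth [ -2.8 -84.4  27. ]
-26.0 -25.6 -90.0 2.6 -0.4 1.3 0.2
-22.0 -21.8 -89.9 2.5 -0.7 0.7 1.0
-18.0 -17.8 -89.9 2.5 -0.6 0.4 -0.6
-14.0 -13.8 -90.0 2.5 0.3 1.2 -1.1
-10.0 -9.8 -89.9 2.5 0.4 -0.1 0.4
-6.0 -5.8 -89.9 2.5 -0.4 0.4 -0.1
-2.0 -1.8 -89.9 2.5 -0.4 0.4 -0.9
2.0 2.2 -89.9 2.5 -0.5 0.2 -1.2
6.0 6.2 -89.9 2.5 -0.5 0.1 -0.9
10.0 10.2 -89.9 2.5 -0.9 0.0 -0.1
t 24.875
[0.05033121 0.27107508 0.11133773]
```

Run:
```python
from h import *
from station import robot
F0=np.load("F0r.npy")
x,_=push(robot,-.09,.010,.028,.001,F0,7,4,speed=.02)
print("settled",S[:,:3].T@(base(robot)-F0))
np.save("xr.npy",x)
```

```text
11.0 11.1 -90.0 2.5 0.1 0.5 -0.4
12.0 12.0 -90.0 2.5 -1.1 0.1 -0.1
13.0 12.6 -90.0 2.4 -2.7 -0.3 0.9
14.0 13.6 -90.0 2.4 -3.2 0.4 1.6
15.0 14.6 -90.0 2.3 -5.5 1.1 2.3
16.0 15.4 -90.0 2.4 -5.8 0.1 2.2
17.0 16.1 -90.0 2.3 -7.1 -0.1 3.1
STOP
t 26.7917
settled [-7.24914102  0.68610315  3.81481849]
```

Right jams: the force rises about 1.5 N/mm to 7.2 N. Withdrawing and going back to the left foot, then pushing to the buffer.

Run:
```python
from h import *
from station import robot
F0=np.load("F0r.npy"); x=float(np.load("xr.npy"))
x,_=push(robot,-.09,x,-.03,-.012,F0,7,6,speed=.05)
robot.servo_line(tcp_for(-.03,-.09,.02),speed=.08)
robot.servo_line(tcp_for(-.03,.09,.02),speed=.12)
robot.servo_line(tcp_for(-.03,.09,.0025),speed=.05)
F0=base(robot); np.save("F0l.npy",F0); print(F0,robot.read_clock(),S[:,:3].T@(robot.read_tool_pos()-S[:,3]))
x,_=push(robot,.09,-.03,.022,.004,F0,5,4,speed=.04)
x,_=push(robot,.09,x,.036,.002,F0,6.5,4,speed=.03)
x,_=push(robot,.09,x,.044,.001,F0,6.,4,speed=.02)
print("settled",S[:,:3].T@(base(robot)-F0))
```

```text
5.0 5.5 -90.2 2.8 -0.4 0.1 -0.5
-7.0 -7.2 -90.2 2.5 -0.4 -0.3 -0.1
-19.0 -19.3 -90.2 2.5 -0.9 0.8 -0.3
-30.0 -30.4 -90.1 2.5 -1.2 0.8 -0.0
t 28.5
[-0.00299399 -0.21787928 -1.46437168] 31.1833 [-0.1301388   0.09012235  0.01226398]
-26.0 -25.6 90.0 2.7 0.1 1.5 0.7
-22.0 -21.7 90.0 2.5 0.1 1.8 0.0
-18.0 -17.7 90.0 2.5 -0.3 0.2 0.7
-14.0 -13.7 90.0 2.5 0.7 -0.1 0.8
-10.0 -9.8 90.0 2.5 -0.1 0.2 -0.3
-6.0 -5.7 90.0 2.5 0.2 0.8 -0.4
-2.0 -1.7 90.1 2.5 0.8 1.9 0.4
2.0 2.3 90.0 2.5 0.1 0.1 0.3
6.0 6.3 90.0 2.5 0.1 1.1 -0.1
10.0 10.3 90.0 2.5 0.1 -0.1 -0.0
14.0 14.3 90.0 2.5 0.3 0.8 0.5
18.0 18.3 90.0 2.5 0.3 0.1 0.4
22.0 22.1 90.0 2.4 -0.9 -0.1 0.3
t 34.4333
24.0 23.8 90.0 2.4 -0.5 0.6 -0.7
26.0 26.0 89.9 2.4 -0.6 0.1 -2.0
28.0 28.1 89.9 2.4 -0.8 0.6 -1.0
30.0 30.4 90.0 2.6 -0.3 0.3 -1.3
32.0 32.4 90.0 2.6 0.1 0.2 -1.8
34.0 34.3 90.0 2.5 -0.4 0.4 -2.3
36.0 36.2 90.0 2.5 -0.3 0.1 -1.7
t 36.1833
37.0 37.0 90.0 2.5 -0.6 -0.9 -1.9
38.0 38.1 90.0 2.5 -1.0 -0.3 -1.7
39.0 38.8 90.0 2.4 -1.6 -0.3 -1.3
40.0 39.5 90.0 2.4 -3.9 0.1 -1.0
41.0 40.4 90.0 2.3 -5.2 0.1 -0.5
42.0 41.1 90.0 2.3 -6.2 0.3 0.7
STOP
t 37.6833
settled [-6.56289243  0.17490755  1.22506572]
```

Buffer reached at nominal 38.5 mm, and we are about 2.5 mm into it. I'll ease back to light contact, lower, release and check.

Run:
```python
from h import *
from station import robot, jaws, viewer
F0=np.load("F0l.npy")
def rd(l):
    t=S[:,:3].T@(robot.read_tool_pos()-S[:,3]); print(l,((t[0]+TIP)*1e3).round(2),(t[1]*1e3).round(2),((t[2]-ZOFF)*1e3).round(2),(S[:,:3].T@(base(robot,3)-F0)).round(1))
robot.servo_line(tcp_for(.0395,.09,.0025),speed=.02); rd("back")
for u in (.0017,.001,.0004,0):
    robot.servo_line(tcp_for(.0395,.09,u),speed=.02); rd(u)
    f=(robot.read_wrist_force()-F0)
    if f[2]>1.5: break
c=viewer.camera("side"); np.savez("side6.npz",**c); crop(c,215,235,100,80,7,"side6")
```

```text
back 39.24 90.0 2.44 [-3.7  0.7 -0.7]
0.0017 39.5 90.03 1.66 [-4.3  0.2 -0.6]
0.001 39.63 90.04 1.03 [-3.8  1.   0.6]
0.0004 39.58 90.01 0.42 [-4.1  0.4  0. ]
0 39.55 90.03 0.14 [-5.1  0.6  2.4]
```

View pics/side6.png

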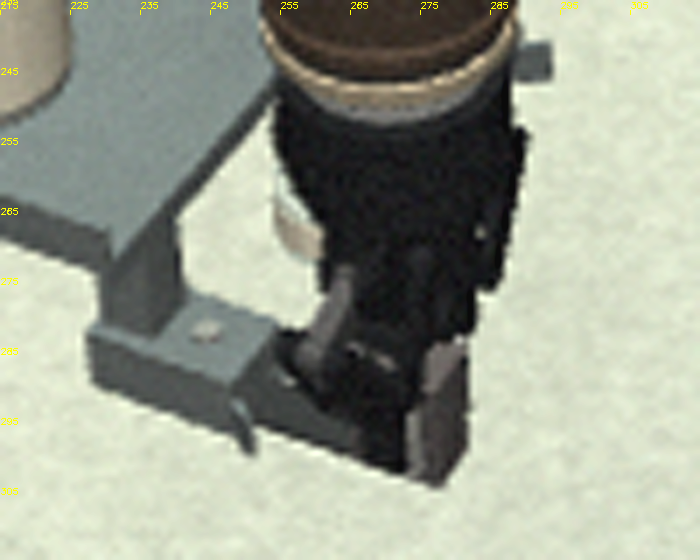

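Run:
```python
from h import *
from station import robot, jaws, viewer
F0=np.load("F0l.npy")
def rd(l):
    t=S[:,:3].T@(robot.read_tool_pos()-S[:,3]); print(l,((t[0]+TIP)*1e3).round(2),(t[1]*1e3).round(2),((t[2]-ZOFF)*1e3).round(2),(S[:,:3].T@(base(robot,3)-F0)).round(1),robot.read_clock())
robot.servo_line(tcp_for(.0388,.09,.0003),speed=.02); rd("back")
jaws.gripper_to(.03); rd("o1")
jaws.gripper_to(.05); rd("open")
c=viewer.camera("side"); np.savez("side7.npz",**c)
p=robot.read_tool_pos()
robot.servo_line((p[0],p[1],.12),speed=.1)
t=at(S,(-.12,.03,.2)); robot.servo_line(t,speed=.15); rd("up")
q=robot.read_qpos(); robot.move_ptp((.35,-.25,.25),Rt(13.3))
for n in("side","top"):
    c=viewer.camera(n); np.savez(n+"8.npz",**c)
print(robot.read_clock())
crop(load("side8"),215,235,100,80,7,"side8");crop(load("top8"),195,180,100,80,7,"top8")
```

```text
back 39.1 90.02 0.3 [-2.2  0.2  0.3] 40.025
o1 39.62 90.03 0.66 [0.2 0.5 1.7] 40.3667
open 38.83 90.02 0.31 [ 0.3 -0.1  1.2] 40.8
up -19.72 30.2 190.04 [0.5 0.4 1.5] 43.125
44.55
```

View pics/side8.png

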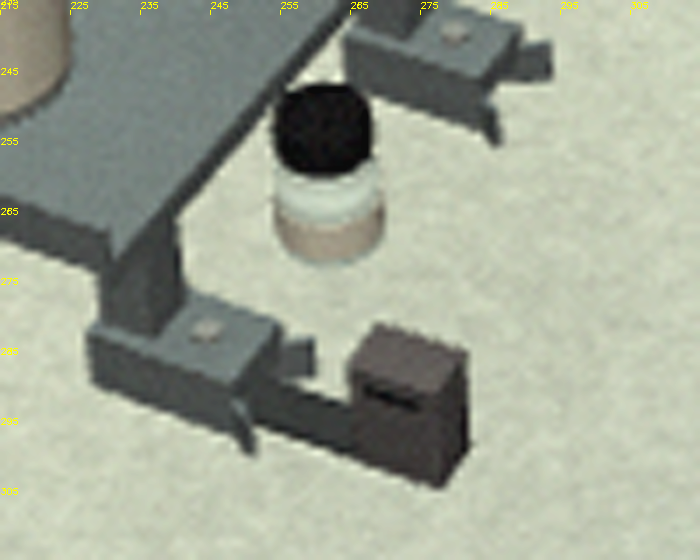

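View pics/top8.png

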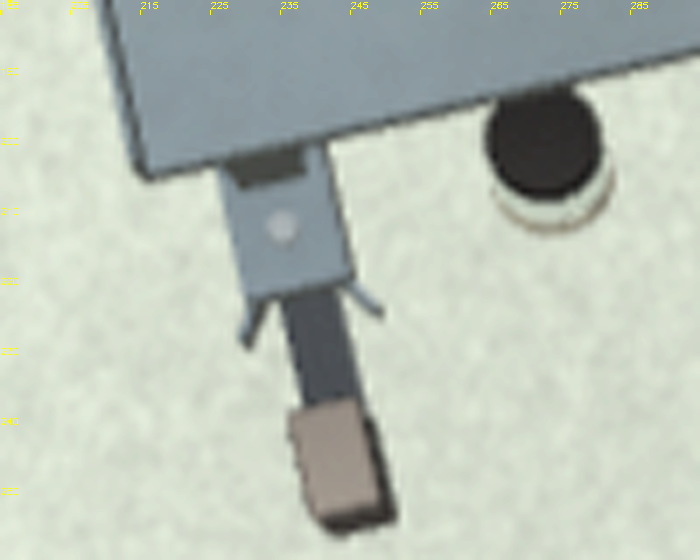

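Run:
```python
from h import *
s=load("side8");t=load("top8")
inv=lambda q:(S[:,:3].T@(q-S[:,3])*1000).round(1)
f=lambda x,y,z:inv(px2w(t,195+x/7,180+y/7,z)); g=lambda x,y,z:inv(px2w(s,215+x/7,235+y/7,z))
print("top block",np.mean([f(*q,.05) for q in[(289,411),(358,398),(318,520),(380,503)]],0),"mouth",np.mean([f(*q,.027) for q in[(250,299),(354,275)]],0))
print("side rear-left bottom",g(442,488,0),"mouth top",g(233,384,.027),g(280,324,.027))
print("side block top",[g(*q,.05) for q in[(348,362),(378,323),(468,352),(443,391)]])
# before release vs after
a=load("side7")["image"].astype(int); b=s["image"].astype(int)
crop(load("side7"),215,235,100,80,7,"side7")
# bystanders moved?
for n in("top","side"):
    d=np.abs(load(n+"0")["image"].astype(int)-load(n+"8")["image"]).sum(2)>90
    nn,_,st,_=cv2.connectedComponentsWithStats(d.astype(np.uint8)); print(n,[tuple(r) for r in st[1:] if r[4]>25])
```

```text
top block [-61.   87.6  50. ] mouth [-0.55 88.4  27.  ]
side rear-left bottom [-77.8 101.4   0. ] mouth top [ -2.5 111.7  27. ] [-2.1 79.1 27. ]
side block top [array([-45.6, 104.6,  50. ]), array([-45.5,  83.6,  50. ]), array([-80. ,  82.6,  50. ]), array([-81.3, 102.6,  50. ])]
top [(np.int32(235), np.int32(221), np.int32(17), np.int32(36), np.int32(371)), (np.int32(144), np.int32(260), np.int32(27), np.int32(53), np.int32(652)), (np.int32(420), np.int32(305), np.int32(185), np.int32(175), np.int32(16393)), (np.int32(554), np.int32(320), np.int32(47), np.int32(66), np.int32(1872)), (np.int32(587), np.int32(386), np.int32(15), np.int32(3), np.int32(27)), (np.int32(624), np.int32(438), np.int32(16), np.int32(29), np.int32(324))]
side [(np.int32(432), np.int32(0), np.int32(208), np.int32(110), np.int32(11285)), (np.int32(580), np.int32(0), np.int32(12), np.int32(24), np.int32(109)), (np.int32(557), np.int32(86), np.int32(14), np.int32(24), np.int32(108)), (np.int32(447), np.int32(113), np.int32(16), np.int32(4), np.int32(38)), (np.int32(432), np.int32(121), np.int32(33), np.int32(48),
[... 213 characters left out ...]
.int32(15), np.int32(168)), (np.int32(545), np.int32(177), np.int32(95), np.int32(94), np.int32(2015)), (np.int32(520), np.int32(188), np.int32(47), np.int32(61), np.int32(793)), (np.int32(507), np.int32(247), np.int32(12), np.int32(17), np.int32(44)), (np.int32(488), np.int32(269), np.int32(15), np.int32(56), np.int32(302)), (np.int32(507), np.int32(270), np.int32(6), np.int32(30), np.int32(31)), (np.int32(560), np.int32(273), np.int32(38), np.int32(62), np.int32(194)), (np.int32(250), np.int32(281), np.int32(33), np.int32(24), np.int32(449)), (np.int32(563), np.int32(306), np.int32(28), np.int32(48), np.int32(220)), (np.int32(215), np.int32(353), np.int32(54), np.int32(26), np.int32(733))]
```

View pics/side7.png

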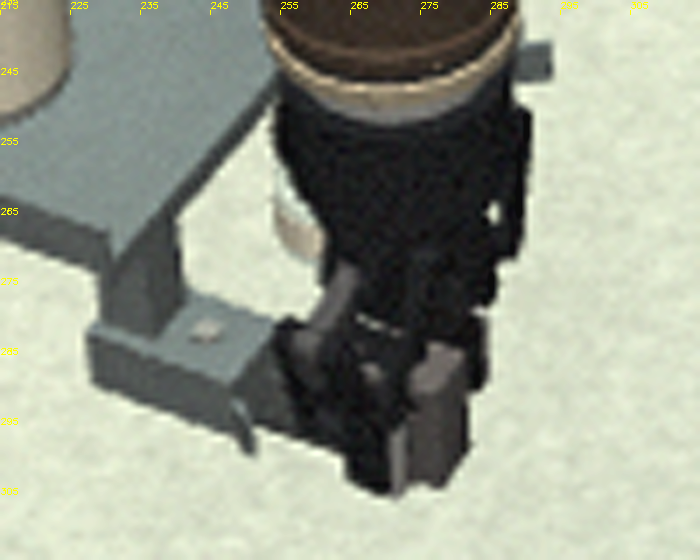

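The top view puts the block centre 60.5 mm ahead of the mouth, which leaves the tip about 40 mm in. Image differences show only the feeler and the arm moved. Handing in.

Run:
```python
from station import robot
robot.hold(.3); print(robot.read_clock()); robot.close_job()
```

```text
44.85
the job is handed in; nothing more can be done
```

The left front foot is the slack one. The feeler is now pushed home in it and released, and I handed the job in at 44.9 s.

- **Left foot, tested first:** the blade slid on to about 38 mm with roughly 1 N of drag.
- **Right foot:** it jammed. The force rose about 1.5 N per mm to 7.2 N, so I stopped and withdrew.
- **Home in the left foot:** I pushed until the buffer resisted with about 6.5 N, eased back to about 2 N, set the blade down and let go.

**Last checks:**
- **Depth:** the top view puts the tip about 39.5 mm inside the mouth and the side view about 39.2 mm, each good to about 1 mm. Home is 40 mm.
- **Bystanders:** comparing first and last pictures, only the feeler and the arm changed.
- **Forces:** my readings stayed at or below about 7 N along the blade while testing and pushing, and the arm ended clear of everything.

**One disagreement:** the side camera showed both tip and foot about 5 mm farther to the left than the top camera did. I therefore relied on positions measured relative to the foot. Contact with the pad came about 1.5 mm earlier than my estimate, which matched the side picture.

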